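Air the drying oven and hold its vent at the mark

ROBOT

A 6-joint arm with a two-finger parallel gripper is mounted at the origin on the work surface. World frame = base frame: x ahead of the robot, y to its left, z up, the work surface at z = 0. Lengths are in m, angles in degrees, forces in N, time in s.
With the tool pointing down it reaches from about 0.275 to 1 m from the base axis. Payload 8.4 kg.
Tool frame: the origin (TCP) lies on the centre line of the jaws, within the pads' length; the fingertips stand env.tip_reach ahead of it and the grasp point (between the pads) lies 2 mm behind it (env.tip_reach is the distance from the TCP to the fingertips, in m); z points along the fingers, y is the line along which they close (so a half turn about z gives the same grasp; the last joint's range is limited). The gripper opens to 85 mm and grips with 20 to 120 N. Pads are 22 mm wide; open, the fingers measure 114 mm over their backs; the gripper's body (76 mm by 85 mm) begins 54 mm behind the grasp point. The pads swing forward as they close: fully open they stand 13 mm farther back than shut.
Start: joints at [73.201, 20.225, 93.587, -0, 66.188, -0.138], TCP at [0.179, 0.599, 0.248] pointing down, gripper open.
Joint ranges: [-150.9, 150.9], [-52.94, 120.26], [3.33, 152.33], [-74.26, 254.26], [0, 154.13], [-172.89, 172.89]. Speed limits (degrees/s): [127.2, 127.2, 159.86, 180, 180, 180].

INTERFACE

Orientations are given as a 3x3 rotation matrix whose columns are the frame's x, y, z axes.
In Python, from rig import env gives the robot as it stands.
- The arm moves only by the shell command python3 -m inch 'ROWS'. ROWS is JSON, one flat list of numbers, 7 for each row, row after row: the shift along the tool's x, y, z in m, then the turn, a rotation vector about the tool's x, y, z in rad, then the closure, from -1 (fully open) to 1 (shut). A call has 1 to 10 rows; each row is the pose to reach, as a shift and turn from the pose commanded when the call began, along the tool's axes at that moment; what a row does not reach only later rows make up. A row lasts 1/12 s, in which the tool goes at most 41.7 mm and 7.16 degrees, less where a joint would pass 70% of its speed; a pose out of reach is approached as far as the arm can. A call with a gripper value outside its range is refused whole. The fingers move at their own pace and stop on an object; the grip force is fixed at half the most. Time passes only in rows, so rows that repeat a pose let the fingers close. It gives the time, the measured TCP pose, the force, the opening and the grip force at its end, in the units of the state.
- env.get_state(): the state, without advancing time (a new reading comes with each control period).
- env.get_image(name): name is "side" or "top"; returns a dict with "pixels" (420x560x3 uint8, red, green, blue), "camera_matrix" (3x3 intrinsics, pixels), "dist" ([k1, k2, p1, p2, k3] as OpenCV has them; the pictures are not rectified), "rvec" (rotation vector, rad) and "tvec" (3), from world to camera coordinates, as OpenCV has them. Camera axes: x right, y down, z forward; pixel columns grow to the right and rows downward; lengths in m; the calibration is good to about 2 mm. A picture is of the moment at which its call begins. There is no depth.
- env.finish_job(): hands the job in; it is judged then, once.
The state is a dict: "time_s": time; "joints": joint angles; "joint_vel": joint speeds; "joint_torque": joint torques, N m; "ee_pos": TCP position; "tool_rot": TCP orientation; "wrist_force": force on the tool from outside, world axes, zero at the start; "wrist_torque": the same for the moment, N m; "finger_gap": finger opening in m; "finger_force": force on a finger pad.
Only numpy, scipy, OpenCV 4.12 (cv2) and the standard library are available. Lean on these libraries where they do the work, as an engineer would, in place of code of your own. Each camera call takes 0.05 s, during which the arm holds its last target. There are 200 camera calls.

TASK

The drying oven on the bench is full of damp air: pull its drop-down door down to the stop, push it back up until it is fully shut, then pull the spring-loaded vent slide on top of the oven out towards the front until its index tip is level with the pointer clamped on the scale. Finish while holding the slide there: do not let go, because the spring would draw it back in. Leave the pointer where it is and do not disturb the tube rack, jar and bowl.

Things in the scene. Friction and masses are not known exactly. Their poses are not given: they have to be found in the camera images.
- oven: White bench-top drying oven, 260 deep (x), 400 wide (y), flat top 190 mm above the bench, fixed. Origin at bench level under the middle of its front face; its +x points from the front (facing the robot) into the oven, +y to the left as the robot sees it, z up. The door fills the left part of the front, a control panel with two knobs the right.
- door (a joint): Hinge of the drop-down door, rad: 0 shut (may start slightly ajar), grows as the door comes down towards the robot, stop at 0.9 (52 degrees). No latch; a stiff hinge keeps the door where it is left; about 2 to 4 N at the handle bar, across its radius, moves it.
- door_handle (a point): Middle of the door's round steel handle bar, 12 mm thick, 180 mm long, along the oven's y, free from above (stays only 85 mm either side). Door shut: 57 mm in front of the oven's face, 200 mm above the bench, 50 mm to the +y side of the oven's middle, 33 mm free between bar and door panel. Door fully down: 98 mm above the bench, 158 mm in front of the face. It moves on an arc about door_hinge.
- door_hinge (a point): Middle of the door's hinge axis (along the oven's y), 45 mm above the bench, 2 mm before the oven's front face. The door panel, 135 mm high, 282 mm wide, 16 mm thick, rises from here when shut; the bar is then 55 mm in front of and 155 mm above this point.
- vent (a joint): Vent slide, m: 0 fully in, grows as it is pulled out towards the front (oven's -x), hard stop at 0.066. A spring draws it back: 4 N at 0, 11 N at the stop; it does not stay by itself.
- vent_grip (a point): Centre of the slide's upright steel grip plate, 10 mm thick (oven x), 36 mm wide (oven y) and 42 mm high; this point is 27 mm above the oven's top (plate top 48 mm above it). With the slide in it lies 90 mm behind the oven's front face, 30 mm to the +y side of the oven's middle. It can be pinched from above, fingers before and behind it.
- vent_index (a point): Tip of the flat steel index arm that the slide carries on its +y side; 66 mm to the +y side of the grip plate's centre and at the same oven x as that centre; 11 mm above the oven's top.
- mark_tip (a point): Tip of the small dark steel pointer clamped on the scale rail on the oven's top, beside the slide; it points at the index arm's path (oven's -y). The slide is at the mark when the index tip has the same oven x as this tip.
- mark (a joint): Where the pointer is clamped, m: its distance towards the front from the index tip's place with the slide fully in, so the slide is at the mark when joint vent equals joint mark. Clamped firmly; it is not to be moved.
- rack: Bystander: steel tube rack with stoppered tubes, 190 x 75 mm, 135 mm high, beside the oven's +y side. Origin at the centre of its underside.
- jar: Bystander: amber glass jar, 68 mm diameter, 110 mm high, beside the oven's -y side. Origin at the centre of its underside.
- bowl: Bystander: white bowl, 100 mm diameter, 40 mm high, on the right of the oven's top. Origin at the centre of its underside.

How it is judged:
By the outcome, as a careful person would: the job done as asked, in the order asked, and still so for the second after the job is handed in, while the arm keeps its last pose, push and grip.
It also fails if it takes over 48 s, if anything falls off the work surface, if the arm or the gripper's body presses on something with over 40 N, if the wrist force passes 120 N, or if a joint passes its speed limit or range.

## Working session

There is one attempt and no reset: what is moved stays moved. The work goes in short steps, Python scripts to look and compute and a shell command to move; the robot and the scene stay as the last step left them, time stands still between calls to the robot, and variables do not carry over. Pictures are saved under pics/ and viewed, at most 10 in all, crops included, and the job is handed in when it is done.

```bash
ls; mkdir -p pics
python3 - <<'E'
from rig import env
import cv2,pickle
for n in("side","top"):
    d=env.get_image(n); pickle.dump(d,open(f"pics/{n}0.pkl","wb"))
    cv2.imwrite(f"pics/{n}0.png",cv2.resize(d["pixels"][:,:,::-1],(784,588),interpolation=cv2.INTER_CUBIC))
s=env.get_state();print(s["ee_pos"],s["tool_rot"],s["finger_gap"],env.tip_reach,s["time_s"])
E
```

```text
pics
[0.17908638 0.59837383 0.24761956] [[-9.58018857e-01  2.86704978e-01 -3.53475225e-04]
 [ 2.86705196e-01  9.58018105e-01 -1.20026396e-03]
 [-5.48598810e-06 -1.25121869e-03 -9.99999217e-01]] 0.08531122931597303 0.017 0.1
```

View pics/side0.png

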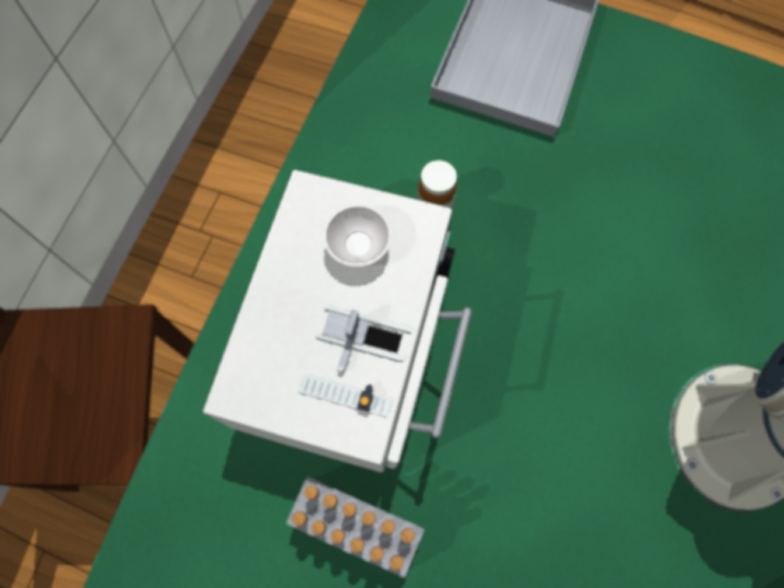

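View pics/top0.png

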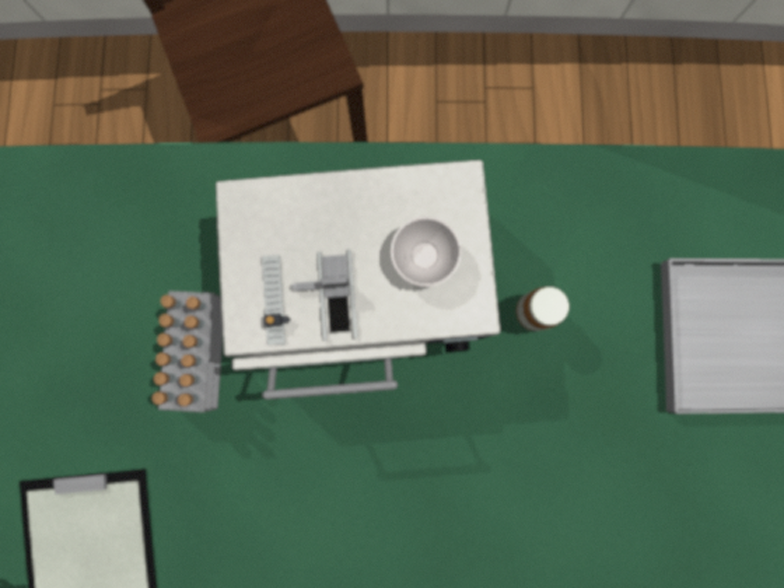

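The side view shows the oven top with corners at about (294,170), (452,207), (384,468) and (206,411), with the pointer near (366,392). The top view shows corners at about (217,183), (483,161), (498,333) and (225,355), with the bar from (266,394) to (395,385) and the pointer near (275,320). I'll enlarge both.

Run:
```python
import cv2,pickle
# crops in orig px
for n,(x,y,w,h) in {"top":(150,110,212,176),"side":(145,118,212,220)}.items():
    p=pickle.load(open(f"pics/{n}0.pkl","rb"))["pixels"][y:y+h,x:x+w,::-1]
    k=3.4 if n=="top" else 2.7
    cv2.imwrite(f"pics/{n}c.png",cv2.resize(p,None,fx=k,fy=k,interpolation=cv2.INTER_CUBIC))
```

```text
(no output)
```

View pics/topc.png

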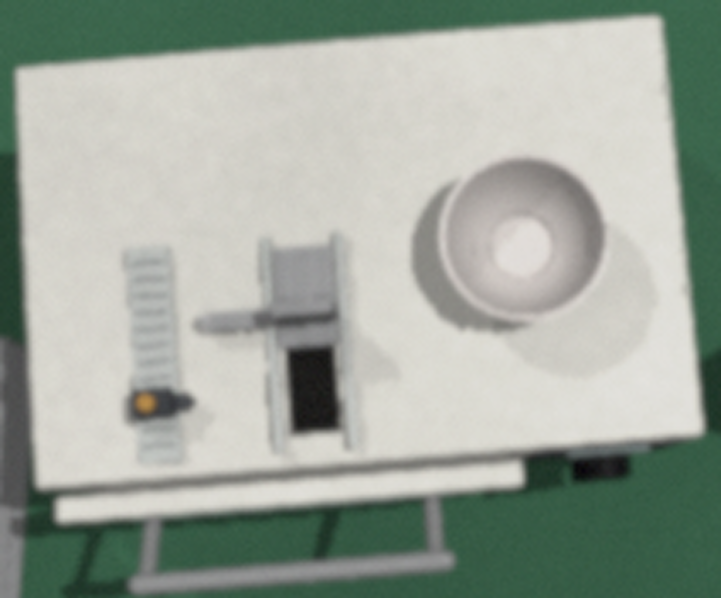

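View pics/sidec.png

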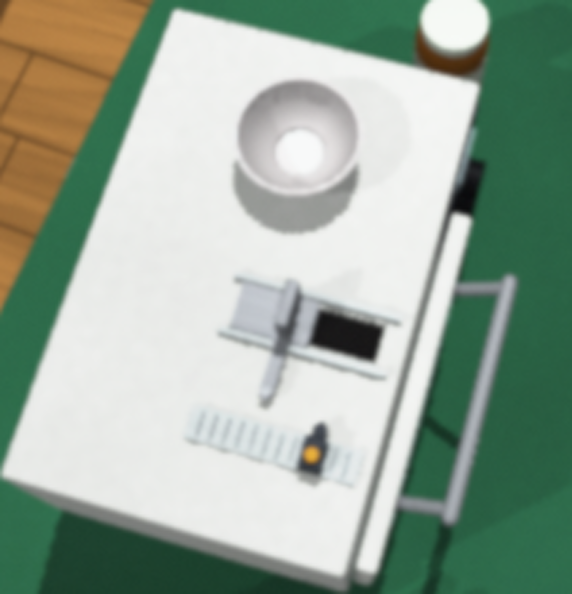

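The top crop gives clear oven corners, the index tip at about (195,325), the pointer tip at about (193,402) and the bar ends at (133,584) and (454,560). The side crop gives the index tip at (266,400), the pointer tip at (321,427) and the bar ends at (511,280) and (450,520). I'll fit the oven pose, vent, mark and door from these.

```bash
cat > h.py <<'E'
import numpy as np,cv2,pickle
from scipy.optimize import least_squares
def proj(d,P): return cv2.projectPoints(np.array(P,float),d["rvec"],d["tvec"],d["camera_matrix"],np.array(d["dist"]))[0][:,0]
def W(p,P):
    c,s=np.cos(p[2]),np.sin(p[2]); P=np.array(P,float)
    return np.c_[p[0]+c*P[:,0]-s*P[:,1],p[1]+s*P[:,0]+c*P[:,1],P[:,2]]
def bar(d,y=.05):
    c,s=np.cos(d),np.sin(d); return [-.002-.055*c-.155*s,y,.045+.155*c-.055*s]
E
python3 - <<'E'
from h import *
T=pickle.load(open("pics/top0.pkl","rb"));S=pickle.load(open("pics/side0.pkl","rb"))
t=np.array([(17,68),(661,16),(703,434),(38,488),(195,325),(193,402),(133,584),(454,560)])
s=np.array([(3,475),(175,10),(479,85),(347,580),(266,401),(321,426),(450,521),(511,279)])
t=(t+.5)/3.4-.5+[150,110]; s=(s+.5)/2.7-.5+[145,118]
def pts(p): return W(p,[(.26,.2,.19),(.26,-.2,.19),(0,-.2,.19),(0,.2,.19),(.09-p[3],.096,.201),(.09-p[4],p[6],.201),bar(p[5],.14),bar(p[5],-.04)])
f=lambda p:np.r_[(proj(T,pts(p))-t).ravel(),(proj(S,pts(p))-s).ravel()]
r=least_squares(f,[.6,0,0,0,.03,0.05,.1],loss='soft_l1')
p=r.x;np.save("fit.npy",p)
print(p.round(4),np.degrees(p[2]));print(f(p).reshape(2,8,2).round(1).tolist())
print(W(p,[bar(p[5]),(.09-p[3],.03,.217),(.09-p[4],.03,.217)]).round(4))
E
```

```text
[5.771e-01 6.390e-02 8.670e-02 4.000e-04 4.470e-02 1.530e-02 1.015e-01] 4.965583504259574
[[[-0.9, -0.1], [0.3, -0.4], [0.9, 0.7], [-0.9, 1.0], [0.3, 0.2], [-0.4, -0.3], [1.6, 0.2], [-2.4, 0.0]], [[-1.2, 0.7], [-0.1, -0.8], [1.0, -0.7], [-0.5, -0.4], [-0.3, 0.2], [0.4, -0.3], [0.1, -1.4], [-0.5, 1.1]]]
[[0.5136 0.1086 0.1991]
 [0.6637 0.1016 0.217 ]
 [0.6196 0.0977 0.217 ]]
```

```bash
cat >> h.py <<'E'
from scipy.spatial.transform import Rotation as Rn
def goal(pos):
    "tool-frame shift and turn to world TCP pos, tool down, closing line along oven x"
    from rig import env
    s=env.get_state();R=np.array(s["tool_rot"]);p=np.load("fit.npy");c,sn=np.cos(p[2]),np.sin(p[2])
    y=np.array([c,sn,0]);z=np.array([0,0,-1.]);G=np.c_[np.cross(y,z),y,z]
    print((R.T@(np.array(pos)-s["ee_pos"])).round(4),Rn.from_matrix(R.T@G).as_rotvec().round(4))
E
python3 - <<'E'
from h import *
p=np.load("fit.npy");b=W(p,[bar(p[5])])[0];goal([b[0],b[1],.255])
for d in np.linspace(p[5],.9,8):
    q=np.array(bar(d))-bar(p[5]);print(round(d,3),q.round(4))
E
```

```text
[-0.4609 -0.3733 -0.0069] [-1.1000e-03  8.0000e-04  1.1933e+00]
0.015 [0. 0. 0.]
0.142 [-0.019   0.     -0.0085]
0.268 [-0.0367  0.     -0.0192]
0.394 [-0.053   0.     -0.0322]
0.521 [-0.0675  0.     -0.0471]
0.647 [-0.08    0.     -0.0637]
0.774 [-0.0903  0.     -0.0817]
0.9 [-0.0982  0.     -0.1009]
```

```bash
python3 -m inch '[-0.461,-0.373,-0.007,0,0,1.193,0.2,-0.461,-0.373,-0.007,0,0,1.193,0.2,-0.461,-0.373,-0.007,0,0,1.193,0.2,-0.461,-0.373,-0.007,0,0,1.193,0.2,-0.461,-0.373,-0.007,0,0,1.193,0.2,-0.461,-0.373,-0.007,0,0,1.193,0.2,-0.461,-0.373,-0.007,0,0,1.193,0.2,-0.461,-0.373,-0.007,0,0,1.193,0.2,-0.461,-0.373,-0.007,0,0,1.193,0.2,-0.461,-0.373,-0.007,0,0,1.193,0.2]'
python3 - <<'E'
from h import *
p=np.load("fit.npy");b=W(p,[bar(p[5])])[0];goal([b[0],b[1],.255])
E
```

```text
time_s: 0.93
ee_pos: [0.4149, 0.2529, 0.2532]
tool_rot: [[-0.08, 0.997, -0.0], [0.997, 0.08, -0.0], [-0.0, -0.0, -1.0]]
wrist_force: [1.3, 1.5, -1.2]
finger_gap: 0.034
finger_force: 0.0
[-0.1517  0.0868 -0.0018] [-0.      0.     -0.0064]
```

```bash
python3 -m inch '[-0.145,0.083,0,0,0,0,0.2,-0.145,0.083,0,0,0,0,0.2,-0.145,0.083,0,0,0,0,0.2,-0.145,0.083,0,0,0,0,0.2,-0.145,0.083,0,0,0,0,0.2,-0.145,0.083,0,0,0,0,0.2,-0.145,0.083,0,0,0,0,0.2]'
python3 - <<'E'
from h import *
p=np.load("fit.npy");b=W(p,[bar(p[5])])[0];goal([b[0],b[1],.197])
from rig import env
d=env.get_image("side");cv2.imwrite("pics/s1.png",cv2.resize(d["pixels"][110:330,140:360,::-1],None,fx=2.6,fy=2.6,interpolation=cv2.INTER_CUBIC))
E
```

```text
time_s: 1.52
ee_pos: [0.5091, 0.1175, 0.2528]
tool_rot: [[-0.086, 0.996, -0.001], [0.996, 0.086, 0.0], [0.0, -0.001, -1.0]]
wrist_force: [0.5, 0.2, -0.3]
finger_gap: 0.0342
finger_force: 0.0
[-0.0093  0.0037  0.0558] [-0.0012 -0.0003 -0.0009]
```

View pics/s1.png

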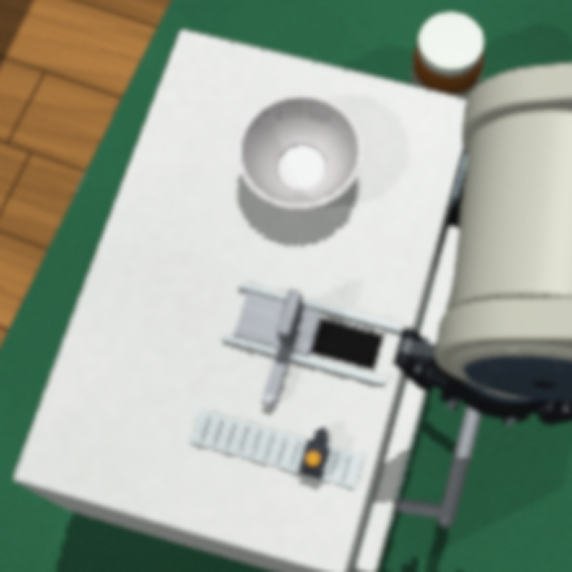

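The arm hides the bar, but the panel edge, vent and pointer at (320,435) are unchanged. I'll descend around the bar with the offset corrected.

```bash
python3 -m inch '[-0.008,0.004,0,0,0,0,0.2,-0.008,0.004,0.015,0,0,0,0.2,-0.008,0.004,0.03,0,0,0,0.2,-0.008,0.004,0.045,0,0,0,0.2,-0.008,0.004,0.055,0,0,0,0.2,-0.008,0.004,0.055,0,0,0,0.2,-0.008,0.004,0.055,0,0,0,0.2]'
```

```text
time_s: 2.15
ee_pos: [0.514, 0.1104, 0.1981]
tool_rot: [[-0.088, 0.996, -0.001], [0.996, 0.088, -0.0], [-0.0, -0.001, -1.0]]
wrist_force: [0.9, -1.4, -0.4]
finger_gap: 0.0338
finger_force: 0.0
```

```bash
python3 -m inch '[0,0,0,0,0,0,0.5,0,0,0,0,0,0,0.8,0,0,0,0,0,0,1,0,0,0,0,0,0,1,0,0,0,0,0,0,1,0,0,0,0,0,0,1,0,0,0,0,0,0,1,0,0,0,0,0,0,1]'
```

```text
time_s: 2.82
ee_pos: [0.5146, 0.1102, 0.1992]
tool_rot: [[-0.087, 0.996, 0.001], [0.996, 0.087, 0.001], [0.001, 0.001, -1.0]]
wrist_force: [-2.2, 0.9, 6.2]
finger_gap: 0.0099
finger_force: 58.6
```

```bash
python3 -m inch '[0,-0.009,0.004,0,0,0,1,0,-0.019,0.0085,0,0,0,1,0,-0.028,0.0135,0,0,0,1,0,-0.0367,0.0192,0,0,0,1,0,-0.045,0.0255,0,0,0,1,0,-0.053,0.0322,0,0,0,1,0,-0.0605,0.0395,0,0,0,1,0,-0.0675,0.0471,0,0,0,1,0,-0.0675,0.0471,0,0,0,1]'
```

```text
time_s: 3.57
ee_pos: [0.445, 0.104, 0.1493]
tool_rot: [[-0.087, 0.996, -0.002], [0.996, 0.087, -0.0], [0.0, -0.002, -1.0]]
wrist_force: [2.1, 4.1, -5.1]
finger_gap: 0.0097
finger_force: 60.1
```

```bash
python3 -m inch '[0,-0.0065,0.008,0,0,0,1,0,-0.0125,0.0166,0,0,0,1,0,-0.018,0.0255,0,0,0,1,0,-0.0228,0.0346,0,0,0,1,0,-0.027,0.044,0,0,0,1,0,-0.0305,0.0535,0,0,0,1,0,-0.0318,0.057,0,0,0,1,0,-0.0325,0.059,0,0,0,1,0,-0.0325,0.059,0,0,0,1]'
python3 - <<'E'
from h import *
from rig import env
p=np.load("fit.npy");print(W(p,[bar(.9)])-np.array(env.get_state()["ee_pos"]))
E
```

```text
time_s: 4.32
ee_pos: [0.4161, 0.1015, 0.0929]
tool_rot: [[-0.087, 0.996, 0.003], [0.996, 0.087, 0.0], [0.0, 0.003, -1.0]]
wrist_force: [3.6, 1.0, 16.8]
finger_gap: 0.0099
finger_force: 69.2
[[-0.00035622 -0.00138713  0.00533943]]
```

```bash
python3 -m inch '[0,0.002,-0.0055,0,0,0,1,0,0.0055,-0.015,0,0,0,1,0,0.0097,-0.0244,0,0,0,1,0,0.0145,-0.0335,0,0,0,1,0,0.02,-0.0424,0,0,0,1,0,0.026,-0.051,0,0,0,1,0,0.0325,-0.059,0,0,0,1,0,0.0325,-0.059,0,0,0,1]'
python3 -m inch '[0,0.007,-0.0076,0,0,0,1,0,0.0145,-0.0149,0,0,0,1,0,0.0225,-0.0216,0,0,0,1,0,0.0308,-0.0279,0,0,0,1,0,0.0395,-0.0336,0,0,0,1,0,0.0485,-0.0386,0,0,0,1,0,0.0575,-0.043,0,0,0,1,0,0.063,-0.0455,0,0,0,1,0,0.063,-0.0455,0,0,0,1]'
```

```text
time_s: 4.98
ee_pos: [0.4485, 0.1042, 0.1512]
tool_rot: [[-0.087, 0.996, 0.002], [0.996, 0.087, 0.0], [-0.0, 0.002, -1.0]]
wrist_force: [7.0, 1.8, -6.1]
finger_gap: 0.0098
finger_force: 63.5
time_s: 5.73
ee_pos: [0.5101, 0.1095, 0.197]
tool_rot: [[-0.087, 0.996, -0.001], [0.996, 0.087, -0.0], [-0.0, -0.001, -1.0]]
wrist_force: [-2.9, 1.4, 4.9]
finger_gap: 0.0098
finger_force: 61.2
```

```bash
python3 -m inch '[0,0.004,-0.0015,0,0,0,1,0,0.007,-0.0025,0,0,0,1,0,0.009,-0.003,0,0,0,1,0,0.009,-0.003,0,0,0,1]'
```

```text
time_s: 6.07
ee_pos: [0.5165, 0.1101, 0.1998]
tool_rot: [[-0.087, 0.996, -0.005], [0.996, 0.087, -0.001], [-0.0, -0.005, -1.0]]
wrist_force: [-12.4, 0.6, 12.9]
finger_gap: 0.0099
finger_force: 61.5
```

```bash
python3 -m inch '[0,0.003,0,0,0,0,1,0,0.003,0,0,0,0,1]'
```

```text
time_s: 6.23
ee_pos: [0.5166, 0.1101, 0.1997]
tool_rot: [[-0.087, 0.996, -0.012], [0.996, 0.087, -0.001], [-0.0, -0.012, -1.0]]
wrist_force: [-24.9, 0.5, 23.4]
finger_gap: 0.0098
finger_force: 62.7
```

The door has stopped at x=0.5166 with about 25 N of resistance, so it is shut. Next I'll relax, open and lift.

```bash
python3 -m inch '[0,-0.003,0,0,0,0,1,0,-0.003,0,0,0,0,0.5,0,-0.003,0,0,0,0,0.2,0,-0.003,0,0,0,0,0.2,0,-0.003,0,0,0,0,0.2,0,-0.003,0,0,0,0,0.2]'
python3 -m inch '[0,-0.004,-0.015,0,0,0,0.2,0,-0.004,-0.03,0,0,0,0.2,0,-0.004,-0.06,0,0,0,0.2,0,-0.004,-0.085,0,0,0,0.2,0,-0.004,-0.085,0,0,0,0.2,0,-0.004,-0.085,0,0,0,0.2]'
python3 - <<'E'
from h import *
p=np.load("fit.npy")
goal(W(p,[(.09,.03,.28)])[0])
E
```

```text
time_s: 6.73
ee_pos: [0.5192, 0.1103, 0.1996]
tool_rot: [[-0.087, 0.996, 0.001], [0.996, 0.087, -0.0], [-0.0, 0.001, -1.0]]
wrist_force: [0.1, 0.4, -1.1]
finger_gap: 0.0343
finger_force: 0.0
time_s: 7.23
ee_pos: [0.5158, 0.1101, 0.2859]
tool_rot: [[-0.087, 0.996, 0.003], [0.996, 0.087, 0.001], [0.0, 0.003, -1.0]]
wrist_force: [-1.0, -0.4, 0.5]
finger_gap: 0.0343
finger_force: 0.0
[-0.0214  0.147   0.0064] [ 0.0033 -0.0003  0.0003]
```

```bash
python3 -m inch '[-0.021,0.147,0,0,0,0,0.2,-0.021,0.147,0,0,0,0,0.2,-0.021,0.147,0,0,0,0,0.2,-0.021,0.147,0,0,0,0,0.2,-0.021,0.147,0,0,0,0,0.2,-0.021,0.147,0,0,0,0,0.2,-0.021,0.147,0,0,0,0,0.2]'
python3 - <<'E'
from h import *
p=np.load("fit.npy")
goal(W(p,[(.09,.03,.223)])[0])
from rig import env
d=env.get_image("side");pickle.dump(d,open("pics/s2.pkl","wb"));cv2.imwrite("pics/s2.png",cv2.resize(d["pixels"][110:340,140:360,::-1],None,fx=2.6,fy=2.6,interpolation=cv2.INTER_CUBIC))
for dd in(0,.03):print(((proj(d,W(p,[bar(dd,.14),bar(dd,-.04)]))-[140,110])*2.6).round())
E
```

```text
time_s: 7.82
ee_pos: [0.6619, 0.1017, 0.2829]
tool_rot: [[-0.087, 0.996, -0.003], [0.996, 0.087, -0.0], [-0.0, -0.003, -1.0]]
wrist_force: [-0.3, -0.3, -0.4]
finger_gap: 0.0343
finger_force: 0.0
[-0.0003  0.0024  0.0599] [-0.0031  0.0001  0.0002]
[[443. 517.]
 [500. 290.]]
[[449. 519.]
 [506. 293.]]
```

View pics/s2.png

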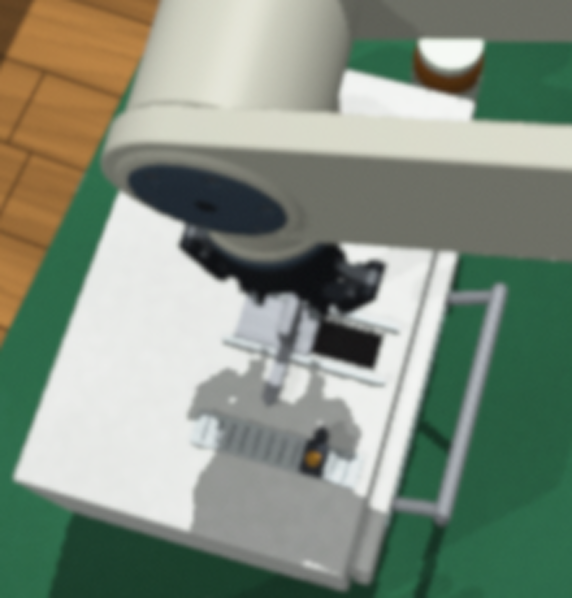

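The bar ends at about (443,519) and (500,288) match door = 0. The door is shut, and the fingers straddle the plate near (290,320). Now I'll descend and pinch.

```bash
python3 -m inch '[0,0.002,0,0,0,0,0.2,0,0.002,0.015,0,0,0,0.2,0,0.002,0.03,0,0,0,0.2,0,0.002,0.045,0,0,0,0.2,0,0.002,0.058,0,0,0,0.2,0,0.002,0.058,0,0,0,0.2,0,0.002,0.058,0,0,0,0.2]'
```

```text
time_s: 8.45
ee_pos: [0.6645, 0.1021, 0.2263]
tool_rot: [[-0.087, 0.996, -0.001], [0.996, 0.087, -0.0], [-0.0, -0.001, -1.0]]
wrist_force: [0.9, 0.0, 1.5]
finger_gap: 0.034
finger_force: 0.0
```

```bash
python3 -m inch '[0,0,0,0,0,0,0.5,0,0,0,0,0,0,0.8,0,0,0,0,0,0,1,0,0,0,0,0,0,1,0,0,0,0,0,0,1,0,0,0,0,0,0,1,0,0,0,0,0,0,1]'
```

```text
time_s: 9.03
ee_pos: [0.6647, 0.1021, 0.228]
tool_rot: [[-0.087, 0.996, -0.0], [0.996, 0.087, 0.0], [0.0, -0.0, -1.0]]
wrist_force: [-4.7, -0.5, 5.6]
finger_gap: 0.0089
finger_force: 59.6
```

```bash
python3 -m inch '[0,-0.006,0,0,0,0,1,0,-0.012,0,0,0,0,1,0,-0.018,0,0,0,0,1,0,-0.024,0,0,0,0,1,0,-0.03,0,0,0,0,1,0,-0.036,0,0,0,0,1,0,-0.041,0,0,0,0,1,0,-0.044,0,0,0,0,1,0,-0.044,0,0,0,0,1,0,-0.044,0,0,0,0,1]'
python3 - <<'E'
from rig import env
import cv2,pickle
out=[]
for n,(x,y,w,h) in {"top":(165,165,110,90),"side":(195,220,110,90)}.items():
    d=env.get_image(n);pickle.dump(d,open(f"pics/{n}3.pkl","wb"))
    cv2.imwrite(f"pics/{n}3.png",cv2.resize(d["pixels"][y:y+h,x:x+w,::-1],None,fx=6,fy=6,interpolation=cv2.INTER_CUBIC))
E
```

```text
time_s: 9.87
ee_pos: [0.6232, 0.0985, 0.228]
tool_rot: [[-0.087, 0.996, 0.006], [0.996, 0.087, 0.001], [0.0, 0.006, -1.0]]
wrist_force: [7.4, 1.4, -1.7]
finger_gap: 0.0092
finger_force: 59.4
```

View pics/side3.png

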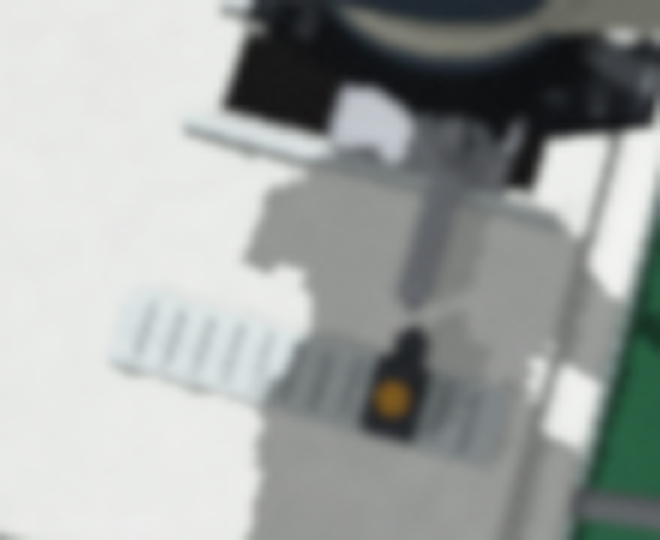

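View pics/top3.png

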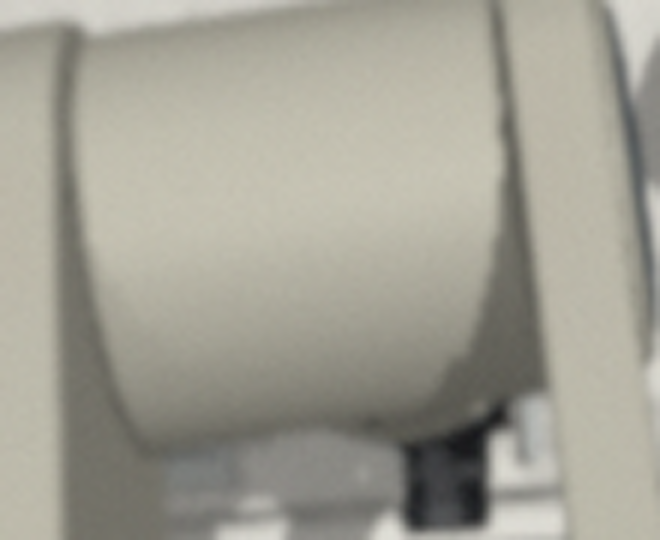

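The top view is blocked by the arm. In the side crop the index tip is at about (412,307) and the pointer tip at about (414,329), so they are nearly level. I'll compute the remaining offset along oven x.

Run:
```python
from h import *
d=pickle.load(open("pics/side3.pkl","rb"));p=np.load("fit.npy")
def ov(u,z=.201):
    q=(np.array(u)+.5)/6-.5+[195,220]
    return least_squares(lambda a:(proj(d,W(p,[(a[0],a[1],z)]))[0]-q),[.05,.1],x_scale=.01).x*1e3
for n,u in dict(idx=(412,307),ptr=(414,329),arm=(444,200),ptrbody=(402,365)).items(): print(n,ov(u).round(1))
u=lambda P:((proj(d,W(p,[P]))[0]-[195,220]+.5)*6-.5).round(1)
print(u((.045,.096,.201)),u((.045,.03,.201)),u((.045,.105,.201)),u((.046,.096,.201)))
# old frame pointer/index with edge pixels at side0
```

```text
idx [49.1 93.6]
ptr [ 46.5 100.3]
arm [48.9 56.6]
ptrbody [ 46.9 112.6]
[422.1 317.6] [477.6 127.4] [414.3 344.1] [419.1 316.7]
```

```bash
python3 -m inch '[0,-0.0015,0,0,0,0,1,0,-0.0025,0,0,0,0,1,0,-0.0025,0,0,0,0,1,0,-0.0025,0,0,0,0,1,0,-0.0025,0,0,0,0,1,0,-0.0025,0,0,0,0,1]'
python3 - <<'E'
from h import *
from rig import env
I=[env.get_image("side") for _ in range(4)]; d=I[0]
P=np.mean([i["pixels"] for i in I],0).astype(np.uint8); pickle.dump(dict(d,pixels=P),open("pics/side4.pkl","wb"))
print(env.get_state()["ee_pos"],env.get_state()["wrist_force"])
c=P[255:295,245:285,::-1]
c=cv2.resize(c,None,fx=14,fy=14,interpolation=cv2.INTER_CUBIC);c=cv2.convertScaleAbs(c,alpha=1.5)
cv2.imwrite("pics/side4.png",c)
E
```

```text
time_s: 10.47
ee_pos: [0.6209, 0.0983, 0.228]
tool_rot: [[-0.087, 0.996, 0.006], [0.996, 0.087, 0.001], [0.0, 0.006, -1.0]]
wrist_force: [7.6, 0.9, 0.3]
finger_gap: 0.0088
finger_force: 59.4
[0.62093108 0.09830295 0.22798988] [ 7.492672    2.10803346 -0.18099937]
```

View pics/side4.png

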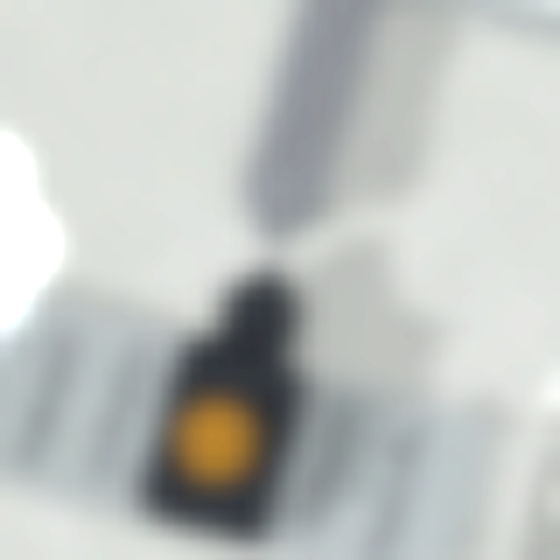

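The index arm centreline is at about (342,20) and (288,180), with its tip at (280,228). The pointer tip is at (266,275) and its neck centre at (261,315), so the index still seems slightly behind.

Run:
```python
from h import *
d=pickle.load(open("pics/side4.pkl","rb"));p=np.load("fit.npy")
def ov(u,k=14,o=(245,255),z=.201):
    q=(np.array(u)+.5)/k-.5+np.array(o)
    return (least_squares(lambda a:(proj(d,W(p,[(a[0],a[1],z)]))[0]-q),[.05,.1],x_scale=.01).x*1e3).round(2)
for u in [(342,20),(288,180),(280,228),(266,275),(261,315),(222,440)]: print(u,ov(u),ov(u,z=.205))
# edges by subpixel gradient along oven x at fixed oven y
g=cv2.cvtColor(d["pixels"],cv2.COLOR_RGB2GRAY).astype(np.float32)
xs=np.arange(.030,.064,.0005)
for y in (.075,.082,.088,.1015,.103,.105,.107):
    q=proj(d,W(p,[(x,y,.201) for x in xs])).astype(np.float32)
    v=cv2.remap(g,q[None,:,0],q[None,:,1],cv2.INTER_CUBIC)[0];s=np.gradient(cv2.GaussianBlur(v[None],(5,1),1)[0])
    print(y,"front edge",xs[s.argmin()],"back edge",xs[s.argmax()],"mid",(xs[s.argmin()]+xs[s.argmax()])/2, v[::4].round().astype(int).tolist())
```

```text
(342, 20) [46.51 62.32] [46.17 63.22]
(288, 180) [47.46 86.22] [47.12 87.01]
(280, 228) [46.66 93.02] [46.31 93.78]
(266, 275) [46.69 99.87] [ 46.35 100.6 ]
(261, 315) [ 45.8  105.43] [ 45.46 106.13]
(222, 440) [ 46.12 123.53] [ 45.78 124.14]
0.075 front edge 0.04250000000000001 back edge 0.05300000000000002 mid 0.047750000000000015 [139, 132, 128, 128, 127, 121, 111, 102, 99, 99, 102, 114, 133, 146, 150, 151, 151]
0.082 front edge 0.04250000000000001 back edge 0.05300000000000002 mid 0.047750000000000015 [141, 132, 128, 127, 126, 123, 114, 104, 100, 99, 102, 115, 132, 144, 148, 149, 149]
0.088 front edge 0.04100000000000001 back edge 0.05350000000000002 mid 0.047250000000000014 [151, 148, 146, 142, 136, 126, 111, 102, 102, 103, 105, 115, 132, 145, 149, 149, 149]
0.1015 front edge 0.04150000000000001 back edge 0.049500000000000016 mid 0.04550000000000001 [129, 129, 128, 128, 124, 111, 89, 66, 58, 76, 107, 134, 148, 151, 152, 152, 151]
0.103 front edge 0.04100000000000001 back edge 0.05100000000000002 mid 0.04600000000000001 [129, 128, 128, 127, 122, 102, 73, 51, 44, 55, 85, 123, 144, 151, 152, 152, 151]
0.105 front edge 0.04050000000000001 back edge 0.05050000000000002 mid 0.04550000000000001 [129, 129, 128, 127, 120, 95, 62, 42, 39, 43, 70, 111, 140, 150, 151, 151, 150]
0.107 front edge 0.04000000000000001 back edge 0.05150000000000002 mid 0.04575000000000001 [129, 128, 128, 125, 115, 90, 56, 38, 36, 42, 69, 109, 140, 146, 146, 146, 146]
```

Run:
```python
from h import *
p=np.load("fit.npy")
def mids(d,ys,lo,hi):
    g=cv2.cvtColor(d["pixels"],cv2.COLOR_RGB2GRAY).astype(np.float32);r=[]
    xs=np.arange(lo,hi,.0002)
    for y in ys:
        q=proj(d,W(p,[(x,y,.201) for x in xs])).astype(np.float32)
        v=cv2.GaussianBlur(cv2.remap(g,q[None,:,0],q[None,:,1],cv2.INTER_CUBIC),(11,1),2.5)[0];s=np.gradient(v)
        a,b=xs[s.argmin()],xs[s.argmax()];w=np.clip(np.minimum(v[0],v[-1])-6-v,0,None);r.append([a,b,(a+b)/2,(w*xs).sum()/w.sum()])
    return (np.array(r)*1e3).round(1)
for n in("top0","side0","side4"):
    d=pickle.load(open(f"pics/{n}.pkl","rb")); x=.0465 if n=="side4" else .09
    print(n,"arm",mids(d,(.08,.084,.088,.091),x-.014,x+.014).tolist());print("   ptr",mids(d,(.1025,.104,.106,.108),.034,.058).tolist())
```

```text
top0 arm [[83.0, 97.2, 90.1, 88.5], [83.4, 95.8, 89.6, 89.0], [83.8, 96.2, 90.0, 89.5], [84.0, 94.4, 89.2, 89.4]]
   ptr [[40.6, 48.4, 44.5, 44.5], [40.4, 50.6, 45.5, 44.7], [40.4, 50.6, 45.5, 44.9], [39.2, 50.8, 45.0, 45.0]]
side0 arm [[82.4, 87.6, 85.0, 88.0], [83.2, 96.8, 90.0, 88.3], [83.6, 87.8, 85.7, 87.7], [84.6, 89.0, 86.8, 88.5]]
   ptr [[41.2, 49.2, 45.2, 45.6], [40.8, 50.6, 45.7, 45.6], [40.2, 50.2, 45.2, 45.4], [39.6, 51.2, 45.4, 45.2]]
side4 arm [[41.5, 53.5, 47.5, 46.8], [42.3, 52.5, 47.4, 46.7], [41.1, 53.3, 47.2, 46.5], [42.5, 52.5, 47.5, 46.9]]
   ptr [[41.0, 50.8, 45.9, 45.4], [40.6, 50.6, 45.6, 45.5], [40.2, 51.8, 46.0, 45.5], [41.2, 51.4, 46.3, 45.5]]
```

```bash
python3 -m inch '[0,-0.0012,0,0,0,0,1,0,-0.0012,0,0,0,0,1,0,-0.0012,0,0,0,0,1,0,-0.0012,0,0,0,0,1,0,-0.0012,0,0,0,0,1,0,-0.0012,0,0,0,0,1]'
python3 - <<'E'
from h import *
from rig import env
p=np.load("fit.npy")
d=env.get_image("side");d["pixels"]=np.mean([env.get_image("side")["pixels"] for _ in range(6)],0).astype(np.uint8)
g=cv2.cvtColor(d["pixels"],cv2.COLOR_RGB2GRAY).astype(np.float32)
for n,ys,lo,hi in(("arm",(.076,.08,.084,.088,.091),.0315,.0595),("ptr",(.1025,.104,.106,.108),.034,.058)):
    xs=np.arange(lo,hi,.0002)
    for y in ys:
        q=proj(d,W(p,[(x,y,.201) for x in xs])).astype(np.float32)
        v=cv2.GaussianBlur(cv2.remap(g,q[None,:,0],q[None,:,1],cv2.INTER_CUBIC),(11,1),2.5)[0];s=np.gradient(v)
        a,b=xs[s.argmin()],xs[s.argmax()];w=np.clip(np.minimum(v[0],v[-1])-6-v,0,None);print(n,y,(np.array([a,b,(a+b)/2,(w*xs).sum()/w.sum()])*1e3).round(1))
c=d["pixels"][255:295,245:285,::-1];cv2.imwrite("pics/side5.png",cv2.convertScaleAbs(cv2.resize(c,None,fx=14,fy=14,interpolation=cv2.INTER_CUBIC),alpha=1.5))
E
```

```text
time_s: 11.17
ee_pos: [0.6198, 0.0982, 0.228]
tool_rot: [[-0.087, 0.996, 0.006], [0.996, 0.087, 0.001], [0.0, 0.006, -1.0]]
wrist_force: [9.4, 0.7, -0.7]
finger_gap: 0.009
finger_force: 59.4
arm 0.076 [40.5 52.5 46.5 45.4]
arm 0.08 [41.3 51.5 46.4 45.6]
arm 0.084 [40.3 52.1 46.2 45.3]
arm 0.088 [41.1 51.5 46.3 45.1]
arm 0.091 [42.3 50.3 46.3 45.7]
ptr 0.1025 [41.  50.8 45.9 45.4]
ptr 0.104 [40.6 50.6 45.6 45.5]
ptr 0.106 [40.2 50.2 45.2 45.5]
ptr 0.108 [41.2 51.4 46.3 45.5]
```

View pics/side5.png

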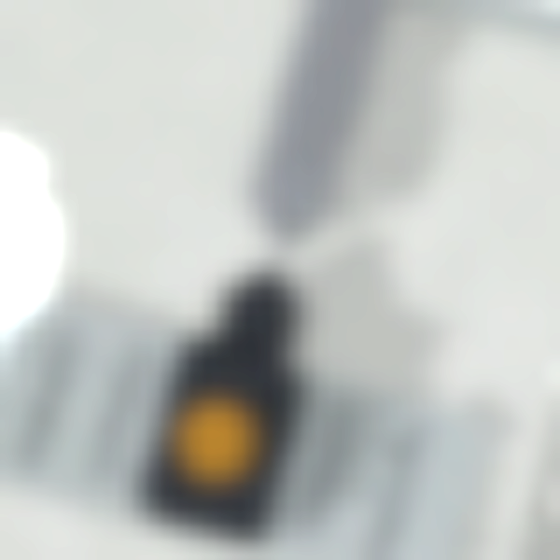

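The index tip at (287,235) now lines up with the pointer tip at (266,275) along oven y; the edge and centroid estimates agree to within about 0.5 mm. The grip is steady at 59 N, so I'm handing in.

```bash
python3 -c "
from rig import env
print(env.finish_job())"
```

```text
the job is handed in; nothing more can be done
None
```

I pulled the door down to its stop, pushed it fully shut, then pulled the vent slide out until its index tip was level with the pointer, to within about 0.5 mm by the camera, and handed the job in with the slide still gripped; no verdict came back.

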